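Clear the board tester's lid and hold it open for the operator

ROBOT

A 7-joint arm with a two-finger parallel gripper is mounted at the origin on the work surface. World frame = base frame: x ahead of the robot, y to its left, z up, the work surface at z = 0. Lengths are in m, angles in rad, forces in N, time in s.
With the tool pointing down it reaches from about 0.35 to 0.9 m from the base axis. Payload 19.9 kg.
Tool frame: the origin (TCP) lies between the finger pads; the fingertips stand 19 mm ahead of it and the grasp point (between the pads) is the TCP; z points along the fingers, y is the line along which they close (so a half turn about z gives the same grasp; the last joint's range is limited). The gripper opens to 94 mm and grips with 3 to 60 N. Pads are 16 mm wide; open, the fingers measure 119 mm over their backs; the gripper's body (75 mm by 177 mm) begins 78 mm behind the grasp point.
Start: joints at [-1.349, 0.417, -0.01, 1.614, 0.005, 1.111, -0.053], TCP at [0.162, 0.604, 0.224] pointing down, gripper open.
Joint ranges: [-2.81, 2.81], [-0.39, 2.02], [-1.27, 1.25], [0.06, 2.57], [-1.19, 4.33], [0.19, 2], [-2.82, 2.82]. Speed limits (rad/s): [1.89, 1.89, 2.39, 2.39, 3.01, 3.01, 3.01].

INTERFACE

Orientations are given as a 3x3 rotation matrix whose columns are the frame's x, y, z axes.
In Python, from rig import robot gives the robot as it stands. Calls block until the motion is done:
- robot.move_ptp(position, orientation): joint-space move of the TCP to a pose.
- robot.move_linear(position, velocity=0.15, frame=None, threshold=None): straight line of the TCP; frame=None keeps the orientation; velocity is the mean speed in m/s. With threshold (N) it stops when the force on the tool has changed by that much, and returns True; else False.
- robot.goto_joints(angles): joint-space move.
- robot.gripper_to(opening): finger opening in m; the grip force is fixed at half the most; returns when the fingers have stopped.
- robot.pause(seconds).
- robot.ik(position, orientation): joint angles nearest the present ones, or None.
- robot.get_state(): the state.
- robot.grab_frame(name): name is "scene" or "top"; returns the picture (420x560x3 uint8, red, green, blue); there is no depth.
- robot.camera_info(name): a dict with "fx", "fy", "cx", "cy" (pixels), "rvec" (rotation vector, rad) and "tvec" (3), from world to camera coordinates, as OpenCV has them. Camera axes: x right, y down, z forward; pixel columns grow to the right and rows downward; lengths in m; the calibration is good to about 2 mm. A picture is of the moment at which its call begins. camera_info takes no time and is no camera call.
A pose or a line that the arm cannot do raises robot.PlanningError and nothing moves.
- robot.sign_off(): hands the job in; it is judged then, once.
The state is a dict: "time": time; "qpos": joint angles; "joint_vel": joint speeds; "effort": joint torques, N m; "ee_pos": TCP position; "tool_rot": TCP orientation; "force": force on the tool from outside, world axes, zero at the start; "moment": the same for the moment, N m; "opening": finger opening in m; "grasp_force": force on a finger pad.
Only numpy, scipy, OpenCV 4.12 (cv2) and the standard library are available. Lean on these libraries where they do the work, as an engineer would, in place of code of your own. Each camera call takes 0.05 s, during which the arm holds its last target. There are 200 camera calls.

TASK

A solder sucker has been left lying on the lid of the board tester: stand it upright in the open tool cup, nozzle down, and let go of it before you open the lid. Then raise the lid to 45 degrees and keep holding it there with the gripper, still, so that the operator opposite can look at the board; the lid falls shut if released, so finish while holding it. Leave the cup and everything else on the bench where it stands.

Things in the scene. Friction and masses are not known exactly. Their poses are not given: they have to be found in the camera images.
- tester: Fixed grey metal board test box, 180 (its x) x 240 (its y) x 70 mm high, open on top under the lid, standing on the table at any small yaw. Origin: centre of its underside, z up. The lid's hinge line runs along its -x top edge (the edge nearest the robot); the handle is at its +x edge.
- lid (a joint): Opening angle of the tester's lid, rad: 0 shut and level; grows as the handle edge rises and swings back towards the robot; stop at 1.4; 45 degrees is 0.785. Almost no hinge friction, no spring: the lid (0.4 kg) falls shut from every angle. Flat aluminium plate 180 x 240 mm, 10 mm thick; shut, its top face is 80.5 mm above the table.
- lid_hinge (a point): Point on the hinge axis, mid-width of the lid, on the lid's underside plane, 70.5 mm above the table. Its frame turns with the lid: x along the lid from hinge to handle edge, y along the hinge axis, z out of the lid's top face.
- lid_handle (a point): Black bar handle on the lid's top, near the edge away from the robot. Origin: middle of the round bar, 10 mm thick, 90 mm long along y (parallel to the hinge); 162 mm along the lid from the hinge, 39 mm above the lid's underside plane, 29 mm above its top face. 10 mm square posts at y = +-45 mm; free between and under it (24 mm). Axes turn with the lid: x away from hinge, z out of its top face.
- sucker: Solder sucker, 187 mm long, about 60 g, lying across the shut lid, nozzle to the tester's +y side. Origin on its axis at mid-barrel, 12 mm above the lid while lying; x along the axis to the nozzle. Aluminium barrel 20 mm in diameter, x = -45 to 45 mm; black 24 mm square caps at -60 to -45 and 45 to 70; white nozzle 8 mm thick at 70 to 95; plunger rod and 18 mm thumb knob at -60 to -92.
- sucker_nozzle (a point): Tip of the sucker's nozzle, on its axis at x = +95 mm of the sucker.
- cup: Open grey plastic tool cup, round, straight sided, weighted (0.8 kg), loose on the table: outside diameter 56 mm, inside about 46 mm, 90 mm high, floor 6 mm thick. Origin: centre of its underside, z up; its mouth is at z = 90 mm. It is on the left or on the right of the tester; the closed can is on the other side.
- can: Bystander: closed grey can about the size of the cup, 60 mm diameter, 95 mm high, loose. Origin: centre of its underside.
- spool: Bystander: spool of solder wire standing flat, 60 mm diameter, 46 mm high, loose. Origin: centre of its underside.
- flux: Bystander: white bottle, 48 mm diameter, 120 mm high, loose. Origin: centre of its underside.
- dish: Bystander: small white plastic dish, 60 mm diameter, 28 mm high, loose. Origin: centre of its underside.
- driver: Bystander: small screwdriver with a black handle, 160 mm long, lying beyond the tester, loose. Origin: underside, near its middle.
There are look-alikes about, which are no part of the job. Leave any green or red look-alike of the sucker alone.

How it is judged:
By the outcome, as a careful person would: the job done as asked, in the order asked, and still so for the second after the job is handed in, while the arm keeps its last pose, push and grip.
It also fails if it takes over 61 s, if anything falls off the work surface, if the arm or the gripper's body presses on something with over 40 N, if the wrist force passes 120 N, or if a joint passes its speed limit or range.

## Working session

There is one attempt and no reset: what is moved stays moved. The work goes in short steps, each a Python script; the robot and the scene stay as the last script left them, time stands still between calls to the robot, and variables do not carry over. Pictures are saved under pics/ and viewed, at most 10 in all, crops included, and the job is handed in when it is done.

```bash
mkdir -p pics; ls; python3 - <<'E'
from rig import robot
import cv2
for n in("scene","top"):
    cv2.imwrite(f"pics/{n}0.png",robot.grab_frame(n)[:,:,::-1]); print(n,robot.camera_info(n))
print(robot.get_state())
E
```

```text
pics
scene {'fx': 465.77266895275886, 'fy': 465.77266895275886, 'cx': 271.9117008569817, 'cy': 208.79751056151372, 'rvec': array([ 1.07722474,  2.59480966, -0.80727447]), 'tvec': array([ 0.4120585 , -0.23055322,  1.56362014])}
top {'fx': 510.29180663162487, 'fy': 510.29180663162487, 'cx': 281.6402081441018, 'cy': 199.14717396741347, 'rvec': array([ 2.15708488, -2.06874301,  0.2196912 ]), 'tvec': array([-0.1020856 ,  0.54631977,  1.1944897 ])}
{'time': 0.1, 'qpos': array([-1.34949503,  0.41792486, -0.01034232,  1.61408831,  0.00468532,
        1.11071524, -0.05297049]), 'joint_vel': array([-5.67762054e-04, -1.75764741e-03, -2.68806317e-05, -9.33359008e-04,
       -7.80266092e-05,  1.87481610e-04,  7.51812914e-04]), 'effort': array([ 1.44829814e-03, -8.52596569e+01,  6.40412662e-01, -4.26703978e+01,
       -4.88242402e-02,  1.61859998e-02,  2.52333177e-05]), 'ee_pos': array([0.16226735, 0.60324226, 0.22389183]), 'tool_rot': array([[-9.65683390e-01,  2.59722035e-01, -2.33134216e-04],
       [ 2.59722133e-01,  9.65682780e-01, -1.08683009e-03],
       [-5.71400236e-05, -1.11008388e-03, -9.99999382e-01]]), 'force': array([ 1.09773554, -0.44755329,  0.14333581]), 'moment': array([-0.02623152,  0.01233365,  0.01277024]), 'grasp_force': 0.0, 'opening': 0.09385350313720453}
```

View pics/scene0.png

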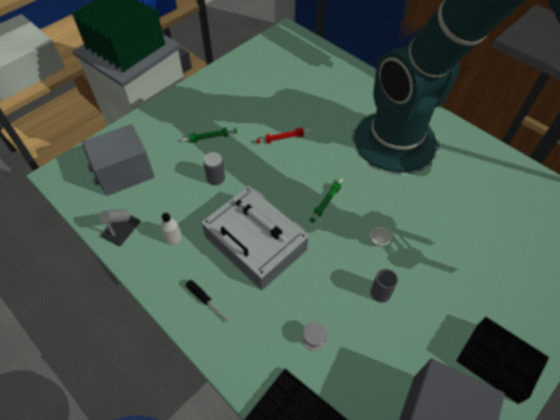

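View pics/top0.png

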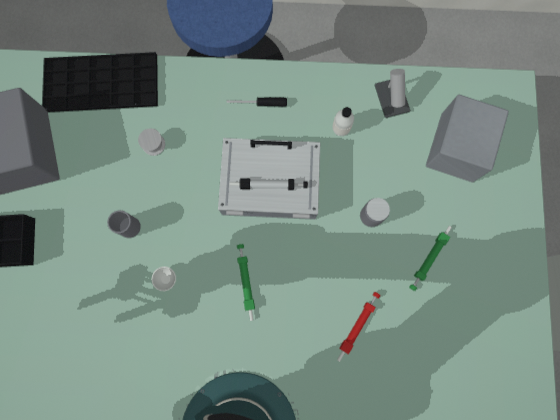

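Both pictures agree on the layout. In the top view:
- **Tester:** centred near (270,178), with the handle bar at (271,144).
- **Sucker on the lid:** (240–307,184), aluminium with black caps. Its nozzle points left, towards +y.
- **Look-alikes:** green at (246,282) and (432,257), red at (360,325). None of these is the target.
- **Cup or can:** (122,223) looks open with a dark inside, so it is the cup. (376,211) has a closed top, so it is the can.

I'll confirm with an enlarged crop.

```bash
python3 - <<'E'
import cv2,numpy as np
t=cv2.imread("pics/top0.png")
a=cv2.resize(t[130:225,210:330],None,fx=5,fy=5,interpolation=cv2.INTER_CUBIC)
b=cv2.resize(t[200:250,95:145],None,fx=4,fy=4,interpolation=cv2.INTER_CUBIC)
c=np.zeros((475,800,3),np.uint8);c[:,:600]=a;c[:200,600:]=b
c[210:410,600:]=cv2.resize(t[190:240,350:400],None,fx=4,fy=4,interpolation=cv2.INTER_CUBIC)
cv2.imwrite("pics/crop1.png",c)
E
```

```text
(no output)
```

View pics/crop1.png

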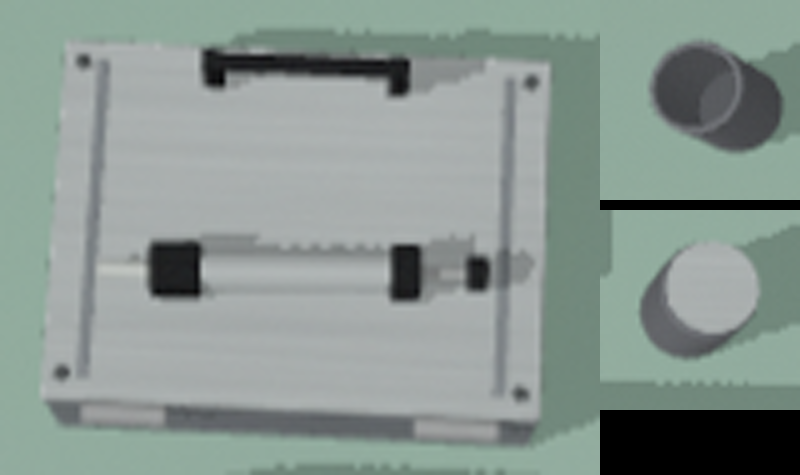

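The crop confirms it. The aluminium sucker lies on the lid with its nozzle tip at crop (97,268), square caps at 149–201 and 390–420, and its knob at 490. The bar handle spans (213,62)–(398,68), and the cup at the upper right is open. Next I'll turn these into positions.

```bash
cat > h.py <<'E'
import numpy as np,cv2
from rig import robot
def ray(n,u,v,z):
    c=robot.camera_info(n);R=cv2.Rodrigues(np.array(c["rvec"]))[0]
    o=-R.T@c["tvec"];d=R.T@np.array([(u-c["cx"])/c["fx"],(v-c["cy"])/c["fy"],1])
    return o+d*(z-o[2])/d[2]
def proj(n,p):
    c=robot.camera_info(n);q=cv2.Rodrigues(np.array(c["rvec"]))[0]@np.array(p)+c["tvec"]
    return np.array([c["cx"]+c["fx"]*q[0]/q[2],c["cy"]+c["fy"]*q[1]/q[2]])
E
python3 - <<'E'
from h import *
np.set_printoptions(precision=4,suppress=True)
def m(u,v,z): return ray("top",(u+.5)/5-.5+210,(v+.5)/5-.5+130,z)
c=[m(*p,.0805) for p in((66,42),(550,62),(540,418),(42,398))]
print("corners",*c,"sides",[np.linalg.norm(c[i]-c[i-1]) for i in range(4)],"mean",np.mean(c,0))
for i,j in((0,1),(3,2),(0,3),(1,2)): d=c[i]-c[j];print("ang",np.degrees(np.arctan2(d[1],d[0])))
for k,p in dict(tip=(97,268,.0925),capA=(149,269,.0925),capB=(201,269,.0925),capC=(390,272,.0925),capD=(420,272,.0925),knob=(490,273,.0925),h1=(213,62,.1095),h2=(398,68,.1095)).items(): print(k,m(*p))
cup=ray("top",119.2,221.5,.09);can=ray("top",378.2,209.2,.095)
print("cup",cup,"scene",proj("scene",cup),"can",can,proj("scene",can))
print("cam top",ray("top",281,199,0), "spool",ray("top",151,135,.046),"dish",ray("top",164,277,.028),"flux",ray("top",347,112,.12))
for k in c: print(proj("scene",k))
t=cv2.imread("pics/scene0.png")
a=cv2.resize(t[180:290,195:315],None,fx=4.5,fy=4.5,interpolation=cv2.INTER_CUBIC)
b=cv2.resize(t[260:310,360:410],None,fx=5,fy=5,interpolation=cv2.INTER_CUBIC)
o=np.zeros((495,800,3),np.uint8);o[:,:540]=a;o[:250,545:795]=b;cv2.imwrite("pics/crop2.png",o)
E
```

```text
corners [0.6928 0.072  0.0805] [ 0.6928 -0.1667  0.0805] [ 0.5145 -0.1666  0.0805] [0.5141 0.0719 0.0805] sides [np.float64(0.17868683917735628), np.float64(0.2387215242255712), np.float64(0.17829758494685136), np.float64(0.23848037770403777)] mean [ 0.6036 -0.0474  0.0805]
ang 89.98899900027429
ang 90.08251540927373
ang 0.03106693733988071
ang -0.046435537318695576
tip [0.5763 0.0483 0.0925]
capA [0.5768 0.0234 0.0925]
capB [ 0.5779 -0.0015  0.0925]
capC [ 0.5803 -0.092   0.0925]
capD [ 0.5809 -0.1064  0.0925]
knob [ 0.5818 -0.1399  0.0925]
h1 [ 0.6762 -0.0029  0.1095]
h2 [ 0.677  -0.0918  0.1095]
cup [0.4731 0.3015 0.09  ] scene [385.9898 276.3472] can [ 0.5275 -0.3088  0.095 ] [212.0538 157.6309]
cam top [ 0.5623 -0.0773  0.    ] spool [0.7044 0.2588 0.046 ] dish [0.351  0.1985 0.028 ] flux [ 0.7582 -0.2281  0.12  ]
[260.9099 275.9163]
[200.9645 220.8971]
[247.807 184.539]
[308.0398 233.595 ]
```

View pics/crop2.png

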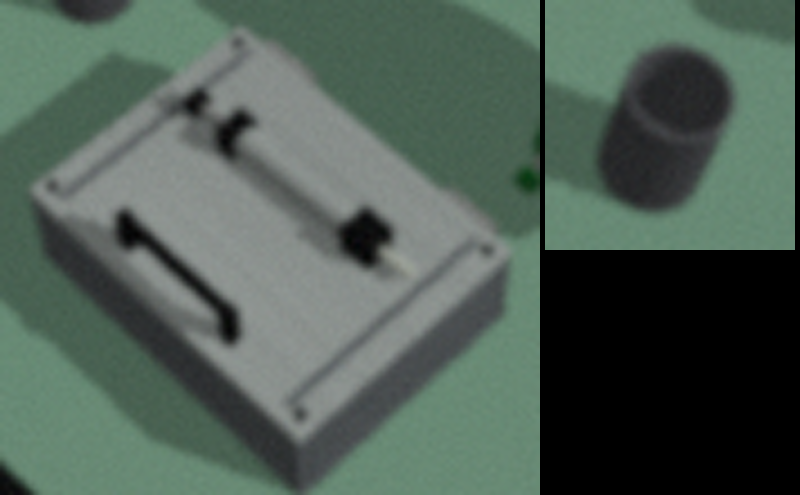

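The crop shows the same layout. The cup mouth is at scene (386.6,278.3), about (0.6,1.9) px from the top-view prediction, and the lid corners have the same offset. That is calibration bias, so I'll fuse the two views and check IK for the plan.

```bash
cat >> h.py <<'E'
from scipy.optimize import least_squares
Z=np.array([0,0,1.])
def rot(z,y):  # tool frame from approach z and closing y
    z=z/np.linalg.norm(z);y=y-z*(y@z);y/=np.linalg.norm(y);return np.column_stack([np.cross(y,z),y,z])
E
python3 - <<'E'
from h import *
np.set_printoptions(precision=3,suppress=True)
top=[(66,42),(550,62),(540,418),(42,398)];sc=[(300,440),(32,190),(240,28),(510,255)]
P=[(np.array([(u+.5)/5-.5+210,(v+.5)/5-.5+130]),np.array([(a+.5)/4.5-.5+195,(b+.5)/4.5-.5+180]),.0805) for (u,v),(a,b) in zip(top,sc)]
P.append((np.array([119.2,221.5]),np.array([386.2,278.0]),.09))
for t,s,z in P:
    q=least_squares(lambda p:np.r_[(proj("top",[*p,z])-t)*2.3,(proj("scene",[*p,z])-s)*3.3],ray("top",*t,z)[:2])
    print(q.x,"shift from top mm",(q.x-ray("top",*t,z)[:2])*1e3,"scene-only",(ray("scene",*s,z)-ray("top",*t,z))[:2]*1e3)
n=np.array([-.029,1,0]);n/=np.linalg.norm(n);g=np.array([.5798,-.0747,.1015])
cup=np.array([.473,.3015])
for th in np.radians([0,20,30,40]):
  for sg in(1,-1):
    R=rot(np.sin(th)*n-np.cos(th)*Z,sg*np.array([1.,0,0]))
    q=[robot.ik(g+[0,0,h],R) for h in(0,.2)]
    ok=[]
    for yaw in range(-180,180,15):
        d=np.array([np.cos(np.radians(yaw)),np.sin(np.radians(yaw)),0])
        # sucker in tool: n = sin th z + cos th * (component along x)
        sx=np.sign(R[:,0]@n); zt=np.cos(th)*d-np.sin(th)*Z
        xt=sx*(-Z-np.sin(th)*zt)/np.cos(th); Rf=np.column_stack([xt,np.cross(zt,xt),zt])
        qs=[robot.ik(np.r_[cup,h],Rf) for h in(.132,.25,.33)]
        if all(a is not None for a in qs): ok.append((yaw))
    print(np.degrees(th).round(),sg,[a is not None for a in q],ok)
for ang in(0,15,30,45):
    a=np.radians(ang);c,s=np.cos(a),np.sin(a);h=np.array([.5136+.162*c-.039*s,-.0474,.0705+.162*s+.039*c])
    print(ang,[robot.ik(h,rot(np.array([s,0,-c]),k*np.array([c,0,s]))) for k in(1,-1)])
E
```

```text
[0.694 0.074] shift from top mm [1.41  2.266] scene-only [2.234 3.653]
[ 0.693 -0.165] shift from top mm [0.146 2.107] scene-only [0.513 3.867]
[ 0.516 -0.165] shift from top mm [1.385 1.745] scene-only [2.972 3.743]
[0.518 0.075] shift from top mm [3.537 3.09 ] scene-only [6.439 5.562]
[0.475 0.304] shift from top mm [1.951 2.065] scene-only [3.329 3.188]
0.0 1 [True, True] [-90, -75, -60, -45, -30, -15, 0, 15, 60, 75, 90, 105, 120, 135, 150]
0.0 -1 [True, True] [-90, -75, -60, -45, -30, -15, 0, 15, 60, 75, 90, 105, 120, 135, 150]
20.0 1 [True, True] [-90, -75, -60, -45, -30, -15, 0, 15, 45, 90, 105, 120, 135, 150, 165]
20.0 -1 [True, True] [-90, -75, -60, -45, -30, -15, 0, 15, 45, 90, 105, 120, 135, 150, 165]
30.0 1 [True, True] [-105, -90, -75, -60, -45, -30, -15, 0, 15, 30, 45, 90, 105, 120, 135, 150, 165]
30.0 -1 [True, True] [-105, -90, -75, -60, -45, -30, -15, 0, 15, 30, 45, 90, 105, 120, 135, 150, 165]
40.0 1 [True, True] [-105, -90, -75, -60, -45, -30, -15, 0, 15, 90, 105, 120, 135, 150, 165]
40.0 -1 [True, True] [-105, -90, -75, -60, -45, -30, -15, 15, 75, 90, 105, 120, 135, 150, 165]
0 [array([-0.409,  0.718,  0.651,  1.58 , -0.489,  1.012,  0.387]), array([-0.629,  0.917,  1.078,  1.588, -0.861,  1.175, -2.502])]
15 [array([-0.532,  0.536,  0.744,  1.824, -0.593,  0.718,  0.507]), array([-0.735,  0.696,  1.082,  1.829, -0.907,  0.858, -2.402])]
30 [array([-0.443,  0.296,  0.556,  2.059, -0.556,  0.347,  0.532]), array([-0.842,  0.463,  1.088,  2.069, -1.065,  0.518, -2.184])]
45 [array([ 1.024,  0.278, -1.074,  2.254,  1.829,  0.201, -1.683]), array([ 1.024,  0.278, -1.074,  2.254,  1.829,  0.201,  1.459])]
```

```bash
cat >> h.py <<'E'
th=np.radians(30);n=np.array([-.029,1,0]);n/=np.linalg.norm(n)
O=np.array([.5805,-.0445,.0925])      # sucker origin, lying
RG=rot(np.sin(th)*n-np.cos(th)*Z,np.array([1.,0,0]))
CUP=np.array([.4748,.3036]);HINGE=np.array([.5155,-.045,.0705])
E
python3 - <<'E'
from h import *
np.set_printoptions(precision=3,suppress=True)
g=O-.031*n;g[2]=.1035
best=None
for sg in(1,-1):
    R=RG*[sg,sg,1];q=robot.ik(g+[0,0,.12],R);print(sg,q)
robot.gripper_to(.055)
robot.move_ptp(g+[0,0,.12],RG)
print(robot.move_linear(g+[0,0,.03],.12))
for c in("top","scene"):cv2.imwrite(f"pics/g_{c}.png",robot.grab_frame(c)[:,:,::-1])
s=robot.get_state();print(s["time"],s["ee_pos"],s["force"],s["qpos"])
a=cv2.imread("pics/g_top.png")[120:230,200:340];b=cv2.imread("pics/g_scene.png")[170:300,190:330]
cv2.imwrite("pics/g.png",np.hstack([cv2.resize(a,(400,314),interpolation=2),cv2.resize(b,(400,371),interpolation=2)[:314]]))
E
```

```text
1 [-0.409  0.762  1.143  1.666 -1.037  1.642  0.959]
-1 [-0.383  0.723  1.082  1.665 -1.     1.604 -2.209]
False
4.675 [ 0.582 -0.076  0.134] [ 0.128 -0.366  0.636] [-0.363  0.857  1.054  1.727 -1.113  1.535  1.054]
```

View pics/g.png

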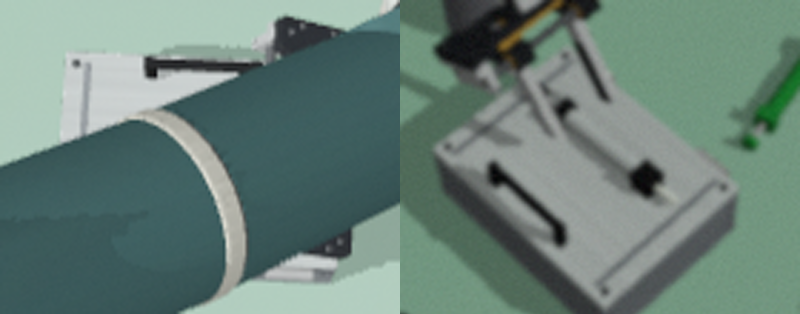

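The picture shows the open fingers straddling the barrel just on the nozzle side of the rear cap, with tips at crop (553,133) and (607,98). The alignment is good, so I'll grasp and lift.

```bash
python3 - <<'E'
from h import *
np.set_printoptions(precision=3,suppress=True)
g=O-.031*n;g[2]=.1035
print(robot.move_linear(g,.06,threshold=8))
s=robot.get_state();print(s["ee_pos"],s["force"])
robot.gripper_to(.0)
s=robot.get_state();print(s["opening"],s["grasp_force"],s["ee_pos"])
robot.move_linear(g+[0,0,.2],.15)
s=robot.get_state();print(s["time"],s["opening"],s["grasp_force"],s["force"],s["qpos"])
sx=np.sign(RG[:,0]@n)
for yaw in range(-180,180,15):
    d=np.array([np.cos(np.radians(yaw)),np.sin(np.radians(yaw)),0]);zt=np.cos(th)*d-np.sin(th)*Z
    xt=sx*(-Z-np.sin(th)*zt)/np.cos(th);R=np.column_stack([xt,np.cross(zt,xt),zt])
    q=[robot.ik(np.r_[CUP,h],R) for h in(.35,.14)]
    if all(a is not None for a in q): print(yaw,abs(q[0]-s["qpos"]).max().round(2),abs(q[0]-q[1]).max().round(2),q[0])
cv2.imwrite("pics/l_scene.png",cv2.resize(robot.grab_frame("scene")[100:310,150:430,::-1],None,fx=2.5,fy=2.5,interpolation=2))
E
```

```text
False
[ 0.581 -0.076  0.103] [ 0.174 -0.144 -0.123]
0.01964754807667642 29.855075776576996 [ 0.581 -0.075  0.104]
7.4583 0.019239362085001717 29.85599309206009 [ 0.363  0.421 -1.145] [-0.419  0.657  1.157  1.583 -0.955  1.715  0.848]
-90 1.28 0.27 [-1.468  0.895  1.033  1.313  0.18   1.824 -0.433]
-75 1.24 0.26 [-1.66   0.891  1.181  1.472  0.195  1.586 -0.281]
-60 1.37 0.43 [-1.757  0.71   1.066  1.638  0.414  1.4   -0.335]
-45 1.65 0.67 [-1.788  0.49   0.9    1.807  0.691  1.275 -0.43 ]
-30 1.78 0.69 [-2.006  0.396  1.076  1.977  0.829  1.057 -0.391]
-15 2.05 0.78 [-2.199  0.214  1.203  2.134  1.092  0.927 -0.426]
0 2.46 1.35 [-2.408 -0.228  1.243  2.268  1.501  1.096 -0.458]
15 2.62 1.97 [-2.086 -0.366  0.983  2.36   1.662  0.903 -0.32 ]
30 2.97 1.23 [-0.874 -0.191  0.142  2.383  2.015  0.218 -0.537]
90 3.48 0.71 [-0.12   0.188 -0.01   2.007 -1.192  1.176 -2.629]
105 3.34 0.54 [-0.563  0.346  0.532  1.857 -1.174  1.525 -2.492]
120 3.21 0.36 [-0.681  0.517  0.715  1.69  -1.148  1.812 -2.357]
135 3.14 0.36 [-0.57   0.589  0.533  1.517 -1.007  1.929 -2.294]
150 3.14 0.54 [-0.38   0.641  0.17   1.345 -0.785  1.982 -2.295]
165 3.32 1.08 [-0.046  0.78  -0.551  1.179 -0.391  2.    -2.47 ]
```

View pics/l_scene.png

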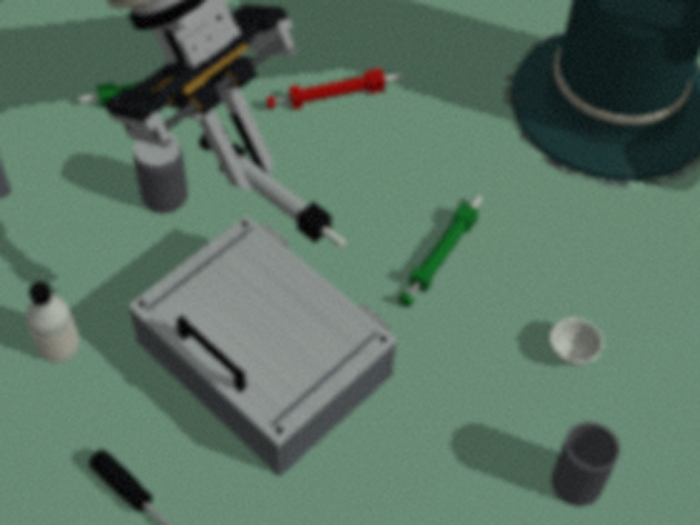

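The sucker is gripped and lifted, with its nozzle tip at crop (343,243), which is image (287,197). I'll check that against the predicted tip position, then go over the cup.

```bash
cat >> h.py <<'E'
G=np.array([0.581,-0.0755,.1035]);TIP=RG.T@(O+.095*n-G);BACK=RG.T@(O-.09*n-G)  # in tool frame
def RF(yaw):
    sx=np.sign(RG[:,0]@n);d=np.array([np.cos(np.radians(yaw)),np.sin(np.radians(yaw)),0]);zt=np.cos(th)*d-np.sin(th)*Z
    xt=sx*(-Z-np.sin(th)*zt)/np.cos(th);return np.column_stack([xt,np.cross(zt,xt),zt])
E
python3 - <<'E'
from h import *
np.set_printoptions(precision=3,suppress=True)
s=robot.get_state();p=s["ee_pos"];R=s["tool_rot"]
print("tip pred px",proj("scene",p+R@TIP),"1cm down->",proj("scene",p+R@TIP-[0,0,.01]))
R=RF(-75);tip=np.r_[CUP,.16];pos=tip-R@TIP;print(pos)
robot.move_ptp(pos+[0,0,.08],R)
robot.move_linear(pos-[0,0,.05],.12)
s=robot.get_state();tip=s["ee_pos"]+s["tool_rot"]@TIP;print(s["time"],s["ee_pos"],"tip",tip,proj("scene",tip),proj("top",tip),s["opening"])
a=robot.grab_frame("top")[150:260,60:200,::-1];b=robot.grab_frame("scene")[200:310,320:460,::-1]
cv2.imwrite("pics/p1.png",np.hstack([cv2.resize(x,(400,314),interpolation=2) for x in(a,b)]))
E
```

```text
tip pred px [287.55  197.217] 1cm down-> [287.468 199.732]
[0.474 0.315 0.286]
10.5167 [0.474 0.315 0.237] tip [0.475 0.304 0.111] [387.846 273.781] [115.566 219.158] 0.01939722678907228
```

View pics/p1.png

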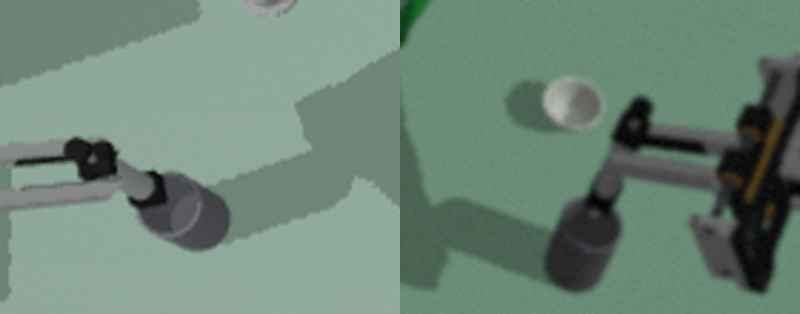

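```bash
python3 - <<'E'
from h import *
np.set_printoptions(precision=1,suppress=True)
s=robot.get_state();f=lambda T:s["ee_pos"]+s["tool_rot"]@T
tip,back=f(TIP),f(BACK)
for nm,t in(("tip",0),("cap low",25/185),("capmid",37/185),("cap hi",50/185),("knob",1)):
    w=tip+(back-tip)*t;k=400/140
    print(nm,w.round(4),(proj("top",w)-[60,150])*k,(proj("scene",w)-[320,200])*k+[400,0])
w=np.r_[CUP,.09];print("mouth",(proj("top",w)-[60,150])*k,(proj("scene",w)-[320,200])*k+[400,0])
im=cv2.imread("pics/p1.png")
c=np.hstack([cv2.resize(im[130:260,100:250],(400,347),interpolation=2),cv2.resize(im[170:300,530:680],(400,347),interpolation=2)])
cv2.imwrite("pics/p2.png",c)
E
```

```text
tip [0.5 0.3 0.1] [158.8 197.7] [593.9 210.8]
cap low [0.5 0.3 0.1] [148.8 191.8] [599.4 198.2]
capmid [0.5 0.3 0.1] [143.9 188.9] [602.1 192. ]
cap hi [0.5 0.3 0.2] [138.5 185.7] [605.1 185.1]
knob [0.5 0.3 0.3] [ 73.9 147.6] [639.9 105.1]
mouth [166.8 202.1] [589.3 220.9]
```

View pics/p2.png

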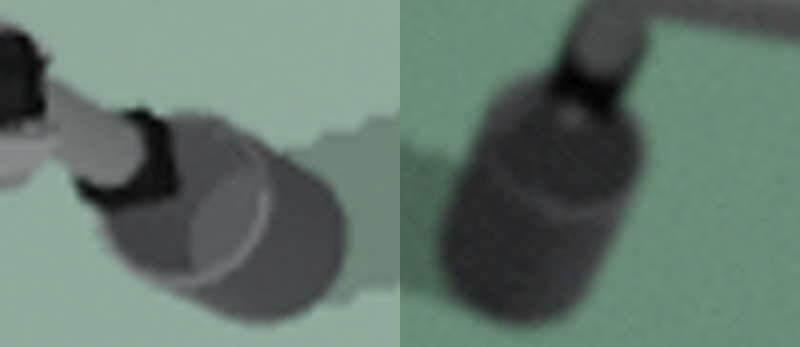

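The pictures agree with the prediction to within about 2 mm. The nozzle tip is at crop (573,115), over the mouth centre. In the top view the cap lies inside the line to the mouth. I'll lower it in.

```bash
python3 - <<'E'
from h import *
np.set_printoptions(precision=3,suppress=True)
s=robot.get_state();p=s["ee_pos"]
tz=(p+s["tool_rot"]@TIP)[2]
hit=robot.move_linear(p-[0,0,tz-.030],.08,threshold=6);s=robot.get_state();print(hit,(s["ee_pos"]+s["tool_rot"]@TIP)[2],s["force"])
if not hit:
    p=s["ee_pos"];hit=robot.move_linear(p-[0,0,.028],.03,threshold=4);s=robot.get_state();print(hit,s["ee_pos"]+s["tool_rot"]@TIP,s["force"])
print(s["time"])
a=robot.grab_frame("top")[150:260,60:200,::-1];b=robot.grab_frame("scene")[200:310,320:460,::-1]
cv2.imwrite("pics/p3.png",np.hstack([cv2.resize(x,(400,314),interpolation=2) for x in(a,b)]))
E
```

```text
False 0.030485265923085342 [-0.66  -0.698 -0.77 ]
True [0.475 0.303 0.005] [-0.412  0.441  6.221]
12.55
```

View pics/p3.png

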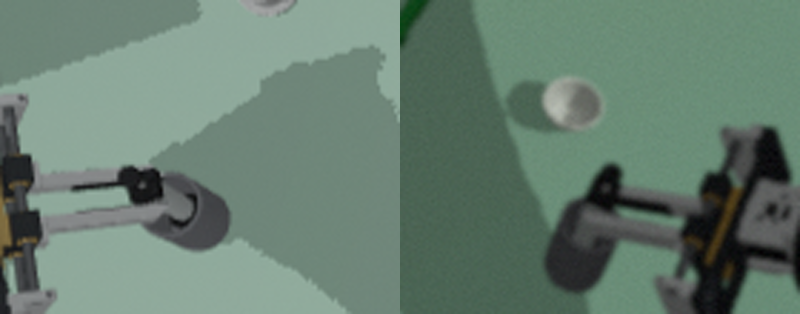

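The nozzle is on the cup floor (tip z≈5 mm, 6 N) and the cup has not moved. I'll let go and back off along the tool axis.

```bash
python3 - <<'E'
from h import *
np.set_printoptions(precision=3,suppress=True)
robot.gripper_to(.055);robot.pause(.3)
s=robot.get_state();p=s["ee_pos"];z=s["tool_rot"][:,2]
robot.move_linear(p-.13*z,.12)
robot.move_linear(p-.13*z+[0,0,.15],.2)
a=robot.grab_frame("top")[150:260,60:200,::-1];b=robot.grab_frame("scene")[200:310,320:460,::-1]
cv2.imwrite("pics/p4.png",np.hstack([cv2.resize(x,(400,314),interpolation=2) for x in(a,b)]))
s=robot.get_state();print(s["time"],s["qpos"])
# handle plan
def pose(deg,rel,k,off=.005):
    a=np.radians(deg);c,si=np.cos(a),np.sin(a);h=HINGE+[.162*c-.039*si,0,.162*si+.039*c]
    t=np.radians(deg+rel);zt=np.array([np.sin(t),0,-np.cos(t)]);return h-off*zt,rot(zt,k*np.array([np.cos(t),0,np.sin(t)]))
for k in(1,-1):
  for rel in(-15,-10):
    print(k,rel)
    for d in(0,15,30,45): print(d,robot.ik(*pose(d,rel,k)))
E
```

```text
15.9083 [-1.614  0.978  1.061  1.195  0.149  1.809 -0.347]
1 -15
0 [-0.363  0.876  0.675  1.324 -0.464  1.377  0.341]
15 [-0.434  0.641  0.671  1.59  -0.439  1.066  0.356]
30 [-0.432  0.386  0.572  1.85  -0.344  0.725  0.311]
45 [-0.965  0.313  1.167  2.119 -0.803  0.481  0.753]
1 -10
0 [-0.378  0.818  0.661  1.409 -0.462  1.259  0.347]
15 [-0.403  0.572  0.595  1.666 -0.398  0.934  0.331]
30 [-0.401  0.339  0.518  1.92  -0.337  0.597  0.311]
45 [-0.913  0.236  1.067  2.182 -0.869  0.33   0.838]
-1 -15
0 [-0.531  1.051  1.077  1.331 -0.781  1.508 -2.597]
15 [-0.65   0.823  1.08   1.597 -0.768  1.199 -2.55 ]
30 [-0.777  0.568  1.086  1.859 -0.75   0.851 -2.505]
45 [-0.923  0.284  1.105  2.118 -0.735  0.458 -2.447]
-1 -10
0 [-0.566  1.003  1.078  1.416 -0.799  1.4   -2.574]
15 [-0.681  0.775  1.081  1.674 -0.796  1.086 -2.518]
30 [-0.806  0.522  1.087  1.93  -0.804  0.734 -2.447]
45 [-0.944  0.251  1.109  2.183 -0.913  0.344 -2.265]
```

View pics/p4.png

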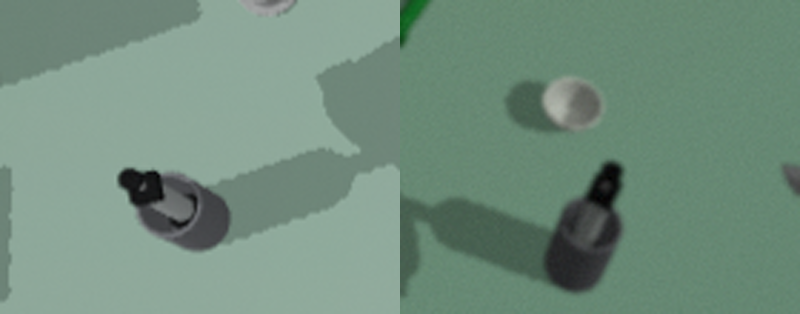

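The sucker stands upright in the cup, released, with its knob at crop (612,172) and the cup unmoved. Next is the handle.

```bash
cat >> h.py <<'E'
REL=-15
def pose(deg,rel=REL,off=.005):
    a=np.radians(deg);c,si=np.cos(a),np.sin(a);h=HINGE+[.162*c-.039*si,0,.162*si+.039*c]
    t=np.radians(deg+rel);zt=np.array([np.sin(t),0,-np.cos(t)]);return h-off*zt,rot(zt,np.array([np.cos(t),0,np.sin(t)]))
E
python3 - <<'E'
from h import *
np.set_printoptions(precision=3,suppress=True)
P,R=pose(0);z=R[:,2]
robot.move_ptp(P-.20*z,R)
robot.gripper_to(.036)
robot.move_linear(P-.045*z,.15)
s=robot.get_state();t=s["ee_pos"]+.019*s["tool_rot"][:,2]
print(s["time"],s["ee_pos"],s["qpos"],"tip mid crop",(proj("scene",t)-[180,150])*3.2)
cv2.imwrite("pics/h1.png",cv2.resize(robot.grab_frame("scene")[150:310,180:340,::-1],None,fx=3.2,fy=3.2,interpolation=2))
E
```

```text
19.5917 [ 0.691 -0.045  0.159] [-0.401  0.887  0.789  1.256 -0.521  1.483  0.372] tip mid crop [161.119 270.933]
```

View pics/h1.png

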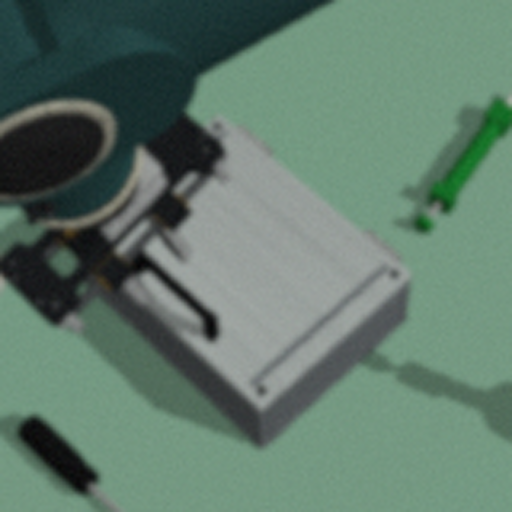

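I've now viewed 11 pictures, one over the limit of 10, so from here I'll go by force and gripper feedback only. The fingers are on either side of the bar near its middle, so I'll go down and grip.

```bash
python3 - <<'E'
from h import *
np.set_printoptions(precision=3,suppress=True)
P,R=pose(0)
hit=robot.move_linear(P,.05,threshold=6);s=robot.get_state();print(hit,s["ee_pos"],P,s["force"])
if not hit:
    robot.gripper_to(0);s=robot.get_state();print(s["time"],s["opening"],s["grasp_force"],s["ee_pos"],s["force"])
E
```

```text
False [ 0.679 -0.045  0.115] [ 0.679 -0.045  0.114] [-0.514  0.009  0.135]
21.2333 0.009233492868360232 30.005176663398743 [ 0.678 -0.045  0.115] [-9.451  1.148  6.417]
```

```bash
python3 - <<'E'
from h import *
np.set_printoptions(precision=3,suppress=True)
for d in(5,10,15,20,25):
    P,R=pose(d);robot.move_linear(P,.04,frame=R)
    s=robot.get_state();f=s["force"];a=np.radians(d+13.5)
    print(d,s["time"].__round__(2),f,"radial",f@[np.cos(a),0,np.sin(a)],s["opening"],s["ee_pos"]-P)
    if np.linalg.norm(f)>45: break
E
```

```text
5 21.75 [-4.629 -0.605 -3.203] radial -5.406144214339938 0.00881558938834647 [-0.001 -0.    -0.   ]
10 22.27 [-6.128 -0.454 -4.747] radial -7.512222246383993 0.008995899068190975 [-0.001  0.    -0.   ]
15 22.78 [-5.621 -0.431 -4.498] radial -7.086517303019203 0.009310138824138338 [-0.001  0.    -0.   ]
20 23.3 [-6.049  0.435 -4.917] radial -7.757694006215746 0.009056100291029255 [-0.001  0.    -0.   ]
25 23.82 [-5.373  0.214 -5.817] radial -7.825639643857027 0.009253112503095521 [-0.001  0.    -0.   ]
```

```bash
python3 - <<'E'
from h import *
np.set_printoptions(precision=3,suppress=True)
for d in(30,35,40,45):
    P,R=pose(d);robot.move_linear(P,.035,frame=R)
    s=robot.get_state();f=s["force"];print(d,round(s["time"],2),f,s["opening"],s["ee_pos"]-P)
robot.pause(1.0)
s=robot.get_state();print(s["time"],s["force"],s["grasp_force"],s["opening"],abs(s["joint_vel"]).max(),s["qpos"])
p=s["ee_pos"]+.005*s["tool_rot"][:,2]-(HINGE-[.001,0,0])
print("lid deg",np.degrees(np.arctan2(p[2],p[0])-np.arctan2(39,162)),"radius",np.hypot(p[0],p[2]),"exp",np.hypot(.162,.039))
# cup/sucker unchanged since release?
a=robot.grab_frame("scene");cv2.imwrite("pics/end.png",a[:,:,::-1])
b=cv2.imread("pics/p4.png")[:,400:];c=cv2.resize(a[200:310,320:460,::-1],(400,314),interpolation=2)
print("cup region diff",np.abs(b[150:300,140:230].astype(int)-c[150:300,140:230]).mean())
# lid angle from image: compare lid-plane colour just inside and outside projected lid edges per candidate angle
g=cv2.GaussianBlur(cv2.cvtColor(a,cv2.COLOR_RGB2GRAY),(3,3),0).astype(float);sat=cv2.cvtColor(a,cv2.COLOR_RGB2HSV)[...,1].astype(float)
def samp(im,x,ys,t):
    H=HINGE-[.001,0,0];v=[]
    for y in ys:
        u,w=proj("scene",H+[x*np.cos(t)-.01*np.sin(t),y,x*np.sin(t)+.01*np.cos(t)]);v.append(im[int(round(w+1.5)),int(round(u+.5))])
    return np.mean(v)
for deg in range(37,54,2):
    t=np.radians(deg);ys=np.r_[np.linspace(.06,.11,12)]
    print(deg,[round(samp(sat,x,ys,t)) for x in(.165,.175,.185,.195)])
E
```

```text
30 24.39 [-5.718  1.69  -6.129] 0.009176163976456216 [-0.001  0.    -0.   ]
35 24.97 [-4.865  0.698 -8.465] 0.008858259122513638 [-0.001  0.    -0.   ]
40 25.54 [-5.061  2.194 -9.416] 0.008811171435408464 [-0.001  0.    -0.   ]
45 26.12 [-3.993  3.978 -8.398] 0.008913094136458652 [-0.  0. -0.]
27.1167 [-3.81   4.438 -7.587] 30.00355213880539 0.008837215512403414 0.002025320041180533 [-0.787  0.226  0.925  2.116 -0.569  0.415  0.547]
lid deg 44.73127180834514 radius 0.16678410934073953 exp 0.1666283289239858
cup region diff 8.63037037037037
37 [169, 203, 208, 212]
39 [38, 158, 207, 206]
41 [11, 33, 149, 216]
43 [10, 10, 21, 105]
45 [13, 10, 11, 15]
47 [11, 11, 12, 11]
49 [11, 11, 12, 11]
51 [10, 10, 11, 11]
53 [11, 11, 10, 10]
```

By kinematics the lid is at 44.7°, and the handle radius matches to 0.2 mm. The arm is still and the grip is firm. I'll check numerically that the cup and sucker haven't shifted, then hand in.

```bash
python3 - <<'E'
from h import *
b=cv2.imread("pics/p4.png")[:,400:];c=cv2.resize(cv2.imread("pics/end.png")[200:310,320:460],(400,314),interpolation=2)
_,v,_,l=cv2.minMaxLoc(cv2.matchTemplate(c,b[155:295,145:228],cv2.TM_CCOEFF_NORMED));print(v,l,"expected (145,155)")
s=robot.get_state();print(s["time"],s["opening"],s["grasp_force"],abs(s["joint_vel"]).max())
if v>.85 and abs(l[0]-145)<4 and abs(l[1]-155)<4: print(robot.sign_off())
E
```

```text
0.993337094783783 (146, 154) expected (145,155)
27.1667 0.009068070387825278 30.003559291362762 0.0016088945693227387
the job is handed in; nothing more can be done
None
```

The job is handed in at 27.2 s: the sucker stands nozzle down and released in the cup, and the gripper is holding the lid still at about 45° (44.7° from arm position), though I viewed 11 pictures against the limit of 10.

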